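Stow the inspection lamp under the cantilever tray of the tool box

TASK

The rack check is finished, so put the inspection lamp away in the red tool box: swing the top tray up and over until it rests open, lay the lamp flat on the floor of the large empty bay underneath, then swing the tray back and lower it gently, without letting it fall, until it is fully shut over the lamp. The lamp stands on end: never let it topple or fall over. Leave the plates, carton, jar and mallet where they are.

Things in the scene. Friction and masses are not known exactly. Their poses are not given: they have to be found in the camera images.
- toolbox: Red steel cantilever tool box, fixed to the bench: 300 mm along its y, 160 mm along its x, open-topped body 85 mm high, walls 3 mm. Origin: centre of its underside, on the bench; x points away from the robot, give or take 16 degrees of yaw. Flat steel swing arms on both end walls stand 6 mm out. A small bay at its -y end holds cartons of bolts.
- tray_center (a point): Centre of the underside of the red top tray, 300 x 160 x 42 mm high, which covers the body when shut (underside 87 mm above the bench, rim 129 mm). It hangs on two pairs of parallel arms, so it stays level while it swings up and away to the box's +x, and back. Small tools lie fixed in it, below its rim. Axes as the tool box's.
- tray_arm (a joint): Swing angle q (rad) of the tray's arms (95 mm between pivots): 0 = shut, 2.06 = open at the stop. At q the whole tray is displaced from shut by 0.095*(sin(q-1.187)+0.927) m along the box's x and 0.095*(cos(q-1.187)-0.375) m up: 59 mm up at the top, finally 161 mm back and 25 mm up. No spring: gravity shuts it below q = 1.187, holds it open beyond. Weight 0.7 kg.
- tray_handle (a point): Middle of the tray's carrying handle, on the bar's axis: straight bar along the box's y, 250 mm long, 12 mm thick, with a 14 mm black sleeve on its middle 110 mm. Above the tray's centre line, 32 mm above its rim (161 mm above the bench when shut). Moves with the tray; axes as the tool box's.
- bay_floor (a point): Centre of the floor (black mat, 6 mm above the bench) of the large empty bay under the tray, 44.5 mm along the box's +y from its middle. 154 mm along the box's x, 205 mm along y; body rim 79 mm above the mat, steel partition on its -y side 60 mm. With the tray open (underside 112 mm above the bench, behind the body) the bay is clear from above. Axes as the tool box's.
- lamp_center (a point): Centre of the loose inspection lamp: a plain rectangular bar, yellow with black ends, white light panel on its -x face; 36 mm along its x, 50 mm along y, 170 mm along z (length). It starts upright on the bench, z up, centre 85 mm up. About 0.26 kg, balanced at its centre. Fits the bay only lying flat with its length along the box's y, on a broad or a narrow face.
- plates: Stack of white plates, 176 mm across, 50 mm high; a bystander. Origin at the centre of its underside.
- carton: Brown carton 90 x 120 x 75 mm; a bystander. Origin at the centre of its underside.
- jar: Green glass jar with white lid, 72 mm across, 85 mm high; a bystander. Origin at the centre of its underside.
- mallet: Rubber mallet lying on the bench, 215 mm long with its head 100 mm across and 50 mm high; a bystander. Origin under it on the bench, near mid-length; the head lies towards its +x.
Not all that is in view belongs to the job. Leave any orange look-alike of the part that bears lamp_center alone.

How it is judged:
By the outcome, as a careful person would: the job done as asked, in the order asked, and still so for the second after the job is handed in, with the robot touching nothing.
It also fails if it takes over 72 s, if anything falls off the work surface, if the arm or the gripper's body presses on something with over 40 N, if the wrist force passes 120 N, or if a joint passes its speed limit or range.

ROBOT

A 6-joint arm with a two-finger parallel gripper is mounted at the origin on the work surface. World frame = base frame: x ahead of the robot, y to its left, z up, the work surface at z = 0. Lengths are in m, angles in degrees, forces in N, time in s.
With the tool pointing down it reaches from about 0.4 to 0.825 m from the base axis. Payload 7 kg.
Tool frame: the origin (TCP) lies where the fingers leave the gripper's body, on its centre line; the fingertips stand 66 mm ahead of it and the grasp point (between the pads) lies 47 mm ahead of it; z points along the fingers, y is the direction in which the jaws open and shut (so a half turn about z gives the same grasp; the last joint's range is limited). The gripper opens to 88 mm and grips with 3 to 60 N. Pads are 19 mm wide; open, the fingers measure 130 mm over their backs; the gripper's body (78 mm by 193 mm) begins 47 mm behind the grasp point.
Start: joints at [86.866, 20.546, 0.682, 0, -70.136, -16.507], TCP at [0.227, 0.636, 0.292] pointing down, gripper open.
Joint ranges: [-176.03, 176.03], [-82.01, 121.73], [-58.28, 71.71], [-173.87, 95.51], [-174.79, -0.11], [-173.66, 173.66]. Speed limits (degrees/s): [136.94, 136.94, 172.46, 180, 180, 180].

INTERFACE

Orientations are given as [roll, pitch, yaw] about the fixed x, y, z axes, in that order (R = Rz(yaw) Ry(pitch) Rx(roll)).
In Python, from plant import get_obs, snapshot, close_job gives the robot as it stands.
- The arm moves only by the tool play_rows, never from a script. Its argument "series" is a list of rows, each a list of 5 numbers: the opening in per cent of the stroke, from 0 (shut) to 100 (fully open), then the shift along the tool's x, y, z in m, then the turn about the tool's z in degrees. In form: [[jaw, dx, dy, dz, spin], ...]. A call has 1 to 10 rows; each row is the pose to reach, as a shift and turn from the pose commanded when the call began, along the tool's axes at that moment; what a row does not reach only later rows make up. A row lasts 1/10 s, in which the tool goes at most 50 mm and 8.59 degrees, less where a joint would pass 70% of its speed; a pose out of reach is approached as far as the arm can. A call with a gripper value outside its range is refused whole. The fingers move at their own pace and stop on an object; the grip force is fixed at half the most. Time passes only in rows, so rows that repeat a pose let the fingers close. It gives the time, the measured TCP pose, the force and the opening at its end, in the units of the state.
- get_obs(): the state, without advancing time (a new reading comes with each control period).
- snapshot(name): name is "scene" or "top" or "wrist"; returns a dict with "frame" (420x560x3 uint8, red, green, blue), "z_map" (420x560 float32, m along the optical axis (not along the pixel's ray), 0 where there is no reading), "mtx" (3x3 intrinsics, pixels), "camera_from_world" (4x4, takes a point from world to camera coordinates); the wrist camera has in their place "tool_from_camera" (4x4, takes a point from camera to tool coordinates, whose origin is the TCP and whose axes are the flange's). Camera axes: x right, y up, looking along -z (the intrinsics and any distortion apply to the point x, -y, -z); pixel columns grow to the right and rows downward; lengths in m; the calibration is good to about 2 mm. A picture is of the moment at which its call begins: read the wrist's pose just before it.
- close_job(): hands the job in, once; it reports no verdict.
The state is a dict: "clock": time; "joint_pos": joint angles; "qvel": joint speeds; "tau": joint torques, N m; "tool_pos": TCP position; "orientation": TCP orientation; "force": force on the tool from outside, world axes, zero at the start; "moment": the same for the moment, N m; "opening": finger opening in m.
Only numpy, scipy, OpenCV 4.12 (cv2) and the standard library are available. Lean on these libraries where they do the work, as an engineer would, in place of code of your own. Each camera call takes 0.05 s, during which the arm holds its last target.

## Working session

There is one attempt and no reset: what is moved stays moved. The work goes in short steps, Python scripts to look and compute and a tool call to move; the robot and the scene stay as the last step left them, time stands still between calls to the robot, and variables do not carry over. Pictures are saved under pics/ and viewed, and the job is handed in when it is done.

Besides the shell and the picture viewer there is one more tool, called after ">>>" as name(argument=value, ...), one argument or row to a line, values as JSON. play_rows: Moves the arm, as the interface text tells. Its arguments: {"type":"object","properties":{"series":{"type":"array"}},"required":["series"]}

```bash
mkdir -p pics; ls; python3 - <<'E'
from plant import get_obs, snapshot
import cv2,numpy as np
print(get_obs())
for n in ["scene","top","wrist"]:
    s=snapshot(n); cv2.imwrite(f"pics/{n}0.png",s["frame"][:,:,::-1]); np.savez(f"{n}0.npz",**s)
    print(n,{k:v for k,v in s.items() if k not in("frame","z_map")})
E
```

```text
pics
{'clock': 0.0, 'joint_pos': array([ 8.68675071e+01,  2.05912620e+01,  6.32433909e-01, -2.13875753e-02,
       -7.01358173e+01, -1.65062722e+01]), 'qvel': array([-0.13942737,  0.05363019,  0.04721029,  0.14436018, -0.03066716,
        0.00087838]), 'tau': array([ 2.71109166e-03, -5.82714236e+01,  2.93059194e+01,  6.99727759e+00,
        6.92254049e-03, -1.33643566e-04]), 'tool_pos': array([0.22674815, 0.63535548, 0.29121039]), 'orientation': array([ 1.79903542e+02, -7.61650049e-03, -1.96460426e+01]), 'force': array([-0.42677808,  0.00061131,  0.0394451 ]), 'moment': array([-0.00998624, -0.01306949, -0.06579673]), 'opening': 0.08735060132407335}
scene {'mtx': array([[401.2311115 ,   0.        , 278.76238507],
       [  0.        , 401.2311115 , 209.93102438],
       [  0.        ,   0.        ,   1.        ]]), 'camera_from_world': array([[-0.46819778,  0.88352684,  0.01308301,  0.25720779],
       [-0.59695727, -0.32718609,  0.73252391,  0.24127808],
       [ 0.65148511,  0.33515608,  0.68061557, -1.88253784],
       [ 0.        ,  0.        ,  0.        ,  1.        ]])}
top {'m
[... 257 characters left out ...]
1132, -0.01328418,  0.13311682, -0.56836005],
       [-0.13324108, -0.00894964,  0.99104325, -2.03736019],
       [ 0.        ,  0.        ,  0.        ,  1.        ]])}
wrist {'mtx': array([[317.94707532,   0.        , 279.72838521],
       [  0.        , 317.94707532, 210.42820268],
       [  0.        ,   0.        ,   1.        ]]), 'tool_from_camera': array([[ 2.67562960e-04,  9.51852554e-01,  3.06556104e-01,
         8.32615150e-02],
       [ 9.99999888e-01, -1.34751670e-04, -4.54400377e-04,
         1.08353260e-03],
       [-3.91213212e-04,  3.06556191e-01, -9.51852483e-01,
        -9.13153868e-02],
       [ 0.00000000e+00,  0.00000000e+00,  0.00000000e+00,
         1.00000000e+00]])}
```

View pics/scene0.png

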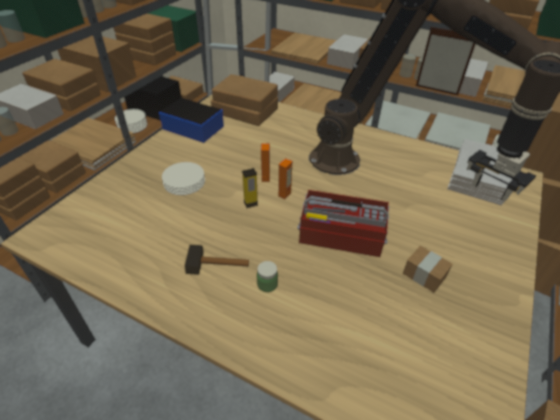

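View pics/top0.png

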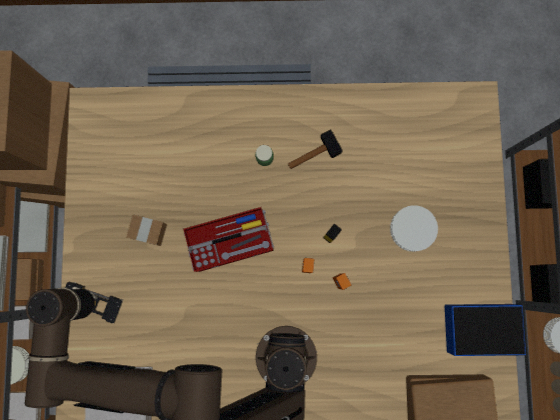

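View pics/wrist0.png

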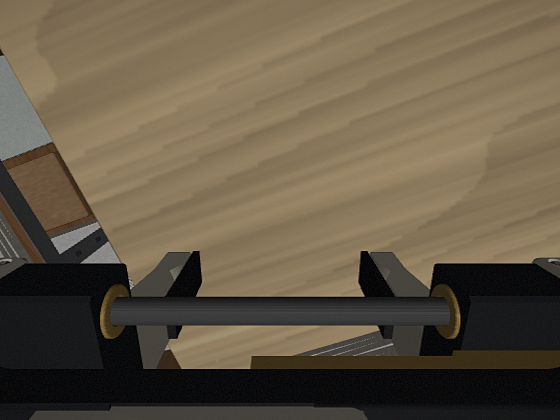

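The lamp with yellow body and black ends is at scene (250,188), top (333,233). The two orange bars at scene (265,162) and (286,178), top (308,265) and (342,281), are look-alikes. I'll confirm with a crop and measure.

```bash
cat > h.py <<'E'
import numpy as np, cv2
def load(n): return dict(np.load(n+".npz"))
def pose(o):
    from scipy.spatial.transform import Rotation as R
    T=np.eye(4);T[:3,:3]=R.from_euler('xyz',o['orientation'],degrees=True).as_matrix();T[:3,3]=o['tool_pos'];return T
def w_from_c(s,T=None):
    return np.linalg.inv(s['camera_from_world']) if 'camera_from_world' in s else T@s['tool_from_camera']
def cast(s,uv,z,T=None):
    W=w_from_c(s,T); uv=np.atleast_2d(uv).astype(float); K=s['mtx']
    d=np.c_[(uv[:,0]-K[0,2])/K[0,0],-(uv[:,1]-K[1,2])/K[1,1],-np.ones(len(uv))]@W[:3,:3].T
    return W[:3,3]+d*((z-W[2,3])/d[:,2])[:,None]
def cloud(s,mask,T=None):
    W=w_from_c(s,T); v,u=np.nonzero(mask&(s['z_map']>0)); z=s['z_map'][v,u];K=s['mtx']
    p=np.c_[(u-K[0,2])/K[0,0]*z,-(v-K[1,2])/K[1,1]*z,-z]
    return p@W[:3,:3].T+W[:3,3]
def mask(s,lo,hi):
    h=cv2.cvtColor(s['frame'],cv2.COLOR_RGB2HSV); return cv2.inRange(h,np.array(lo),np.array(hi))>0
E
python3 - <<'E'
from h import *
s=load("top0");f=s['frame']
a=cv2.resize(f[195:300,170:360],None,fx=4,fy=4,interpolation=cv2.INTER_CUBIC)
cv2.imwrite("pics/crop1.png",a[:,:,::-1])
c=load("scene0");b=cv2.resize(c['frame'][130:260,220:400],None,fx=4,fy=4,interpolation=cv2.INTER_CUBIC)
cv2.imwrite("pics/crop2.png",b[:,:,::-1])
# points above bench, by height
P=np.full(f.shape[:2]+(3,),np.nan); m=s['z_map']>0
P[m]=cloud(s,m)
print("bench z",np.nanmedian(P[150:200,330:400,2]))
sub=(P[...,2]>0.10); roi=np.zeros_like(sub)
roi[200:280,175:280]=1
q=P[sub&roi]; r=cv2.minAreaRect(q[:,:2].astype(np.float32)); print("tray",r,np.percentile(q[:,2],[5,50,90,99]))
roi[:]=0;roi[215:300,295:360]=1
n,l,st,ce=cv2.connectedComponentsWithStats(((P[...,2]>0.1)&roi).astype(np.uint8))
for i in range(1,n):
    q=P[l==i]; 
    if len(q)>15: print(ce[i],len(q),np.percentile(q[:,2],[10,50,95]),cv2.minAreaRect(q[q[:,2]>.14][:,:2].astype(np.float32)))
for nm,(u,v) in dict(jar=(264,155),plates=(414,228),carton=(146,230),m=(315,150)).items(): print(nm,P[v,u])
E
```

```text
bench z 0.0014422274025913673
tray ((0.4436344802379608, 0.2096133977174759), (0.16702640056610107, 0.3123222291469574), 15.294449806213379) [0.10123786 0.11727779 0.16589842 0.17524957]
[333.11111111 232.17901235] 162 [0.14882127 0.17158283 0.1801534 ] ((0.4611111283302307, -0.17906291782855988), (0.03747589886188507, 0.050902511924505234), 50.25436782836914)
[308.14379085 264.67973856] 153 [0.16429183 0.17191036 0.17955754] ((0.34297579526901245, -0.0849795863032341), (0.03730093315243721, 0.0513412170112133), 82.4569320678711)
[342.81034483 280.90229885] 174 [0.14641348 0.17044819 0.17920814] ((0.2837531566619873, -0.2098063826560974), (0.05077584460377693, 0.03740416467189789), 28.578622817993164)
jar [0.76774259 0.07468296 0.08452715]
plates [ 0.48128757 -0.49802857  0.04808279]
carton [0.48451012 0.5272176  0.07365697]
m [ 0.79669691 -0.12479587  0.03518875]
```

```bash
echo
```

```text
(no output)
```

View pics/crop1.png

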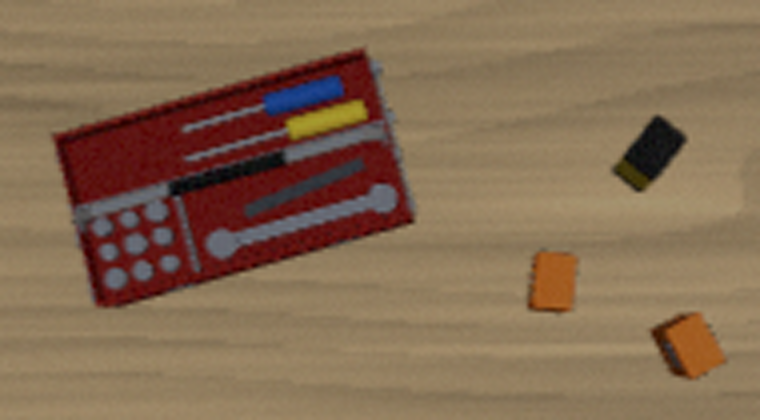

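View pics/crop2.png

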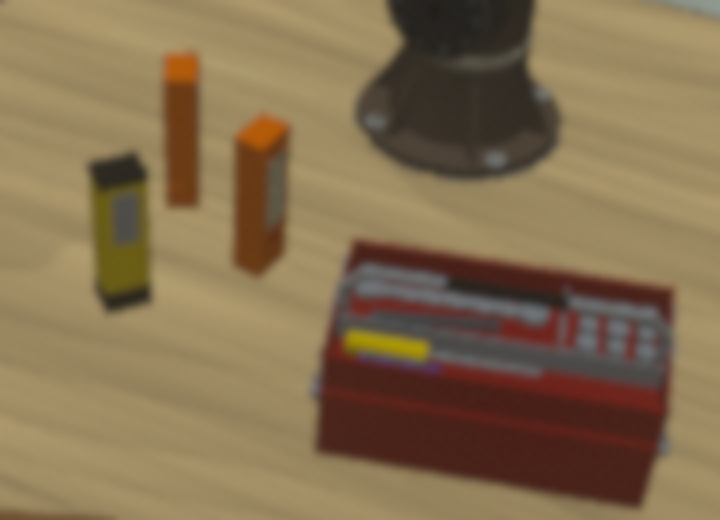

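The lamp (yellow with black ends) is at crop1 (650,152). The bars at crop1 (553,282) and (688,345) are orange decoys. The black handle sleeve is at crop1 (228,174). I'll go above the tray for a close view.

>>> play_rows(
  series=[
    [100,0.347,0.327,-0.06,55],
    [100,0.347,0.327,-0.06,55],
    [100,0.347,0.327,-0.06,55],
    [100,0.347,0.327,-0.06,55],
    [100,0.347,0.327,-0.06,55],
    [100,0.347,0.327,-0.06,55],
    [100,0.347,0.327,-0.06,55],
    [100,0.347,0.327,-0.06,55],
    [100,0.347,0.327,-0.06,55],
    [100,0.347,0.327,-0.06,55],
  ],
)

```text
clock: 1.15
tool_pos: [0.4444, 0.2083, 0.3528]
orientation: [-180.0, 0.0, -74.7]
force: [0.0, 0.8, 0.2]
opening: 0.0874
```

>>> play_rows(
  series=[
    [100,0,0,0,0],
    [100,0,0,0,0],
    [100,0,0,0,0],
  ],
)

```text
clock: 1.45
tool_pos: [0.4435, 0.2115, 0.3519]
orientation: [180.0, -0.0, -74.6]
force: [-0.3, 0.5, -0.6]
opening: 0.0875
```

```bash
cat > w.py <<'E'
import sys,pickle
from plant import get_obs, snapshot
from h import *
n=sys.argv[1];cams=sys.argv[2:] or ["wrist"]
o=get_obs();T=pose(o)
print(o['clock'],o['tool_pos'].round(4),o['orientation'].round(2),'F',o['force'].round(2),'op',round(o['opening'],4),'j',o['joint_pos'].round(1))
for c in cams:
    s=snapshot(c); s['T']=T; np.savez(f"{c}{n}.npz",**s); cv2.imwrite(f"pics/{c}{n}.png",s['frame'][:,:,::-1])
E
python3 w.py 1 wrist
```

```text
1.45 [0.4435 0.2115 0.3519] [179.97  -0.   -74.63] F [-0.32  0.54 -0.61] op 0.0875 j [ 48.5   0.9 -16.2  -0.  -73.  -33.1]
```

View pics/wrist1.png

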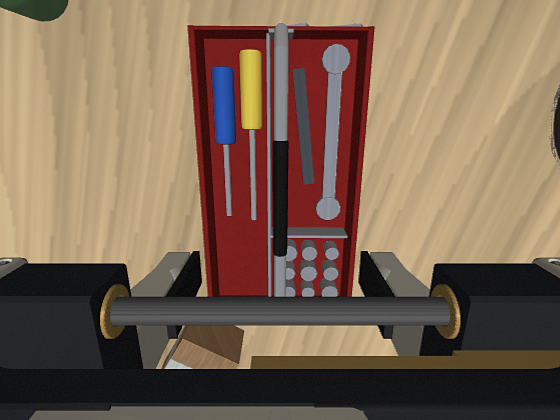

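```bash
python3 - <<'E'
from h import *
s=load("wrist1");T=s['T']
m=(s['frame'].max(2)<45); m[:135]=0;m[262:]=0;m[:,:262]=0;m[:,298:]=0
n,l,st,ce=cv2.connectedComponentsWithStats(m.astype(np.uint8)); i=1+st[1:,4].argmax(); print(st[i])
v,u=np.nonzero(l==i)
mid=[];
for r in (160,200,240):
    uu=u[v==r]; mid.append([(uu.min()+uu.max())/2,r])
p=cast(s,mid,0.161,T); print(p, np.degrees(np.arctan2(p[0]-p[2],1)[0]), 'bar dir',np.degrees(np.arctan2(*(p[0]-p[2])[[1,0]])))
a,b=cast(s,[[281,st[i,1]],[281,st[i,1]+st[i,3]]],0.165,T); print('sleeve ends',a,b,np.linalg.norm(a-b),(a+b)/2)
# bar through grey part too
bm=cast(s,[[281.5,40]],0.161,T);print('far bar',bm)
# rim corners
c=cast(s,[[189,26],[374,26],[201,255],[361,255]],0.129,T);print(c, np.linalg.norm(c[0]-c[1]))
for x,y in((0,1),(2,0),(3,1)):
    d=c[y]-c[x];print(np.degrees(np.arctan2(d[1],d[0])))
E
```

```text
[ 273  141   15  115 1661]
[[0.45307198 0.17214433 0.161     ]
 [0.44327726 0.20770503 0.161     ]
 [0.43312847 0.24636091 0.161     ]] 1.142527112362831 bar dir -74.95878550265502
sleeve ends [0.45674474 0.15559642 0.165     ] [0.42776209 0.26042631 0.165     ] 0.10876258789762555 [0.44225342 0.20801137 0.165     ]
far bar [[0.47724814 0.0798785  0.161     ]]
[[0.55956361 0.0850919  0.129     ]
 [0.40353029 0.04213869 0.129     ]
 [0.50709812 0.29919576 0.129     ]
 [0.33938194 0.25309532 0.129     ]] 0.16183749834895803
-164.6087107506832
-76.23116323530388
-73.08637097026961
```

>>> play_rows(
  series=[
    [100,0.003,0.002,0.05,0],
    [100,0.003,0.002,0.1,0],
    [100,0.003,0.002,0.13,0],
    [100,0.003,0.002,0.144,0],
    [100,0.003,0.002,0.144,0],
    [0,0.003,0.002,0.144,0],
    [0,0.003,0.002,0.144,0],
    [0,0.003,0.002,0.144,0],
    [0,0.003,0.002,0.144,0],
    [0,0.003,0.002,0.144,0],
  ],
)

```text
clock: 2.5
tool_pos: [0.4428, 0.2078, 0.2087]
orientation: [-179.9, 0.0, -74.6]
force: [0.7, 0.2, -0.4]
opening: 0.0531
```

>>> play_rows(
  series=[
    [0,0,0,0,0],
    [0,0,0,0,0],
  ],
)

```text
clock: 2.7
tool_pos: [0.4427, 0.2076, 0.2083]
orientation: [-180.0, 0.0, -74.6]
force: [-0.4, 0.6, 0.0]
opening: 0.0365
```

```bash
python3 w.py 2 wrist; python3 - <<'E'
import numpy as np
for q in np.linspace(0,2.06,25): print(round(q,3),round(.095*(np.sin(q-1.187)+.927),4),round(.095*(np.cos(q-1.187)-.375),4))
E
```

```text
2.7 [0.4427 0.2076 0.2083] [-1.7999e+02  1.0000e-02 -7.4650e+01] F [-0.38  0.61  0.01] op 0.0365 j [ 48.2   7.3 -29.1   0.  -53.6 -32.9]
0.0 -0.0 -0.0001
0.086 0.0034 0.0074
0.172 0.0073 0.0145
0.258 0.0119 0.0212
0.343 0.0171 0.0275
0.429 0.0228 0.0334
0.515 0.0289 0.0387
0.601 0.0355 0.0435
0.687 0.0425 0.0477
0.772 0.0498 0.0513
0.858 0.0574 0.0543
0.944 0.0652 0.0566
1.03 0.0732 0.0582
1.116 0.0813 0.0591
1.202 0.0895 0.0594
1.287 0.0976 0.0589
1.373 0.1057 0.0577
1.459 0.1136 0.0559
1.545 0.1214 0.0534
1.631 0.1289 0.0502
1.717 0.1361 0.0464
1.802 0.1429 0.0419
1.888 0.1494 0.037
1.974 0.1554 0.0314
2.06 0.1609 0.0254
```

View pics/wrist2.png

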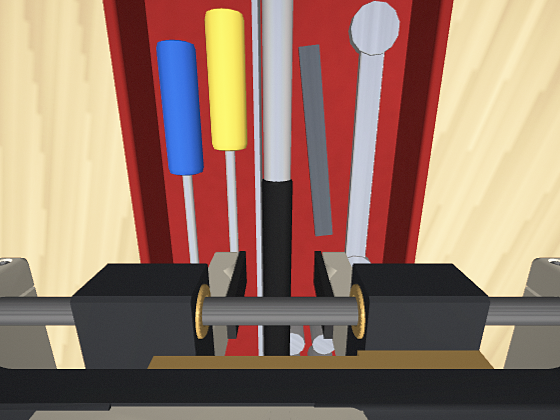

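The sleeve at (278,270) lies between the jaws, which are still closing.

>>> play_rows(
  series=[
    [0,0,0,0,0],
    [0,0,0,0,0],
    [0,0,0,0,0],
    [0,0,0,0,0],
    [0,0,0,0,0],
  ],
)

```text
clock: 3.25
tool_pos: [0.444, 0.2081, 0.2083]
orientation: [-179.9, 0.0, -74.6]
force: [8.7, -1.3, -6.1]
opening: 0.013
```

>>> play_rows(
  series=[
    [0,0,-0.0034,-0.0074,0],
    [0,0,-0.0073,-0.0145,0],
    [0,0,-0.0119,-0.0212,0],
    [0,0,-0.0171,-0.0275,0],
    [0,0,-0.0228,-0.0334,0],
    [0,0,-0.0289,-0.0387,0],
    [0,0,-0.0355,-0.0435,0],
    [0,0,-0.0425,-0.0477,0],
  ],
)

```text
clock: 4.05
tool_pos: [0.4836, 0.2188, 0.2552]
orientation: [179.9, -0.0, -74.7]
force: [2.9, 1.1, -11.6]
opening: 0.0127
```

>>> play_rows(
  series=[
    [0,0,-0.0073,-0.0036,0],
    [0,0,-0.0149,-0.0066,0],
    [0,0,-0.0227,-0.0089,0],
    [0,0,-0.0307,-0.0105,0],
    [0,0,-0.0388,-0.0114,0],
    [0,0,-0.047,-0.0117,0],
    [0,0,-0.0551,-0.0112,0],
    [0,0,-0.0632,-0.01,0],
    [0,0,-0.0711,-0.0082,0],
    [0,0,-0.0789,-0.0057,0],
  ],
)

```text
clock: 5.05
tool_pos: [0.5608, 0.2398, 0.2619]
orientation: [-179.9, -0.0, -74.6]
force: [1.4, -4.6, -3.8]
opening: 0.0128
```

>>> play_rows(
  series=[
    [0,0,-0.0075,0.0032,0],
    [0,0,-0.0147,0.007,0],
    [0,0,-0.0215,0.0115,0],
    [0,0,-0.028,0.0164,0],
    [0,0,-0.034,0.022,0],
    [0,0,-0.039,0.0275,0],
    [0,0,-0.039,0.0275,0],
    [0,0,-0.039,0.0275,0],
  ],
)

```text
clock: 5.85
tool_pos: [0.5989, 0.2501, 0.2343]
orientation: [-179.9, -0.0, -74.6]
force: [5.1, -5.0, -3.9]
opening: 0.0129
```

```bash
python3 w.py 3 scene top
```

```text
5.85 [0.5989 0.2501 0.2343] [-1.7988e+02 -3.0000e-02 -7.4640e+01] F [ 5.06 -5.02 -3.94] op 0.0129 j [ 39.9  20.4  -7.5   0.1 -62.1 -24.6]
```

View pics/scene3.png

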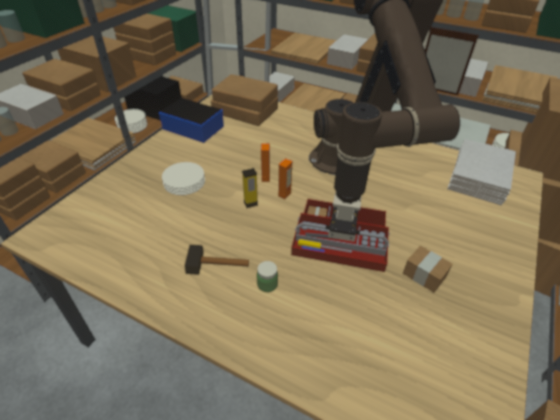

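The tray is open (tray at scene (343,245)) at about 161 mm back and 26 mm up. Next I release it, rise and move to view the bay.

>>> play_rows(
  series=[
    [100,0,0,0.001,0],
    [100,0,0,0.001,0],
    [100,0,0,0.001,0],
    [100,0,0,0.001,0],
    [100,0,0,0.001,0],
    [100,0,0,0.001,0],
    [100,0,0,-0.02,0],
    [100,0,0,-0.06,0],
    [100,0,0,-0.11,0],
    [100,0,0.05,-0.14,0],
  ],
)

```text
clock: 6.95
tool_pos: [0.5591, 0.24, 0.3726]
orientation: [-179.8, -0.0, -74.7]
force: [-0.5, 1.0, 0.6]
opening: 0.0858
```

>>> play_rows(
  series=[
    [100,0.05,0.06,-0.02,0],
    [100,0.05,0.11,-0.02,0],
    [100,0.05,0.11,-0.02,0],
    [100,0.05,0.11,-0.02,0],
    [100,0.05,0.11,-0.02,0],
    [100,0.05,0.11,-0.02,0],
  ],
)

```text
clock: 7.55
tool_pos: [0.4636, 0.1619, 0.3897]
orientation: [180.0, 0.0, -74.6]
force: [0.2, -0.2, 0.3]
opening: 0.0876
```

```bash
python3 w.py 4 wrist
```

```text
7.55 [0.4636 0.1619 0.3897] [180.     0.   -74.63] F [ 0.22 -0.21  0.25] op 0.0876 j [ 42.2  -0.1 -12.3  -0.  -77.8 -26.9]
```

View pics/wrist4.png

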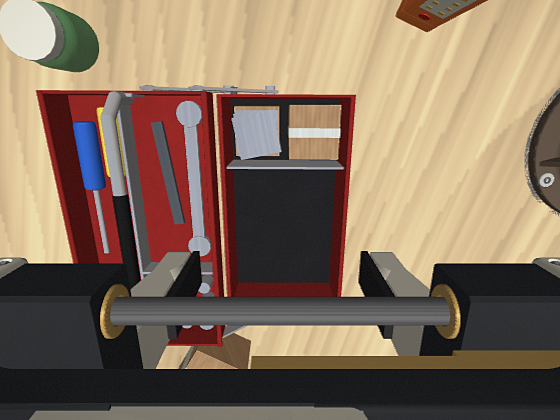

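```bash
python3 - <<'E'
from h import *
s=load("wrist4");T=s['T']
c=cast(s,[[217.5,96],[355,95.5],[340,282]],0.085,T);print(c,np.linalg.norm(c[0]-c[1]))
d=c[0]-c[1];print(np.degrees(np.arctan2(d[1],d[0])))
th=np.radians(15.2);X=np.array([np.cos(th),np.sin(th)]);Y=np.array([-X[1],X[0]])
O=np.array([.4425,.2085])
for n,p in dict(corners=c,partition=cast(s,[[227,165],[345,165]],.066,T),matcorner=cast(s,[[236,283],[330,283],[237,170]],.006,T),tray=cast(s,[[38,91],[213,91]],.154,T)).items():
    q=p[:,:2]-O; print(n,np.c_[q@X,q@Y].round(4))
E
```

```text
[[0.5589742  0.08666536 0.085     ]
 [0.40371634 0.04337419 0.085     ]
 [0.34113622 0.28290275 0.085     ]] 0.16118042479812142
15.580275891769505
corners [[ 0.0805 -0.1481]
 [-0.0807 -0.1492]
 [-0.0783  0.0984]]
partition [[ 0.0763 -0.0636]
 [-0.0783 -0.0641]]
matcorner [[ 0.0806  0.1474]
 [-0.0786  0.1469]
 [ 0.0716 -0.0458]]
tray [[ 0.2405 -0.1498]
 [ 0.0718 -0.1503]]
```

>>> play_rows(
  series=[
    [100,0.338,0.086,0,-35],
    [100,0.338,0.086,0,-35],
    [100,0.338,0.086,0,-35],
    [100,0.338,0.086,0,-35],
    [100,0.338,0.086,0,-35],
    [100,0.338,0.086,0,-35],
    [100,0.338,0.086,0,-35],
    [100,0.338,0.086,0,-35],
    [100,0.338,0.086,0,-35],
    [100,0.338,0.086,0,-35],
  ],
)

```text
clock: 8.6
tool_pos: [0.4703, -0.1878, 0.3887]
orientation: [179.9, 0.1, -39.7]
force: [-0.8, 0.8, -0.6]
opening: 0.0874
```

```bash
python3 w.py 5 wrist
```

```text
8.6 [ 0.4703 -0.1878  0.3887] [ 1.7993e+02  1.0000e-01 -3.9750e+01] F [-0.8   0.83 -0.64] op 0.0874 j [  0.5   1.6 -10.8  -0.  -77.8  49.8]
```

View pics/wrist5.png

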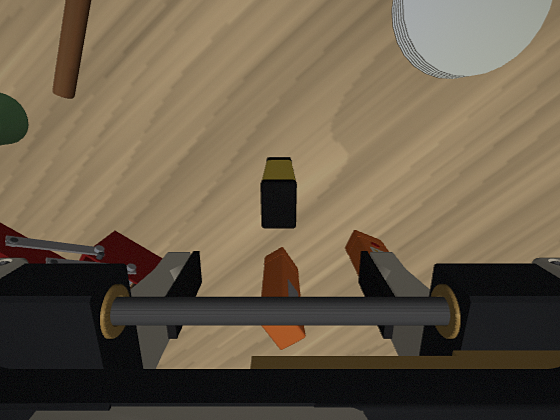

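The yellow/black lamp top is at (279,204). The orange decoys are at (283,300) and (370,250). I'll measure the top face.

```bash
python3 - <<'E'
from h import *
s=load("wrist5");T=s['T'];f=s['frame'].astype(int)
a=cv2.resize(s['frame'][140:250,220:340],None,fx=5,fy=5); cv2.imwrite("pics/crop5.png",a[:,:,::-1])
m=(s['frame'].max(2)<60);m[:176]=0;m[232:]=0;m[:,:250]=0;m[:,310:]=0
n,l,st,ce=cv2.connectedComponentsWithStats(m.astype(np.uint8)); i=1+st[1:,4].argmax();print(st[i])
v,u=np.nonzero(l==i)
box=cv2.minAreaRect(np.c_[u,v].astype(np.float32));print(box)
cs=cv2.boxPoints(box); p=cast(s,cs,0.17,T);print(p)
r=cv2.minAreaRect(p[:,:2].astype(np.float32));print(r)
c=p.mean(0);d=T[:3,:3].T@(c-T[:3,3]);print('tool frame lamp',d, s['z_map'][204,279])
q=(p-T[:3,3])@T[:3,:3];print(q)
E
```

```text
[ 261  179   36   49 1695]
((278.5, 203.0), (48.0, 35.0), 90.0)
[[ 0.49368431 -0.18506107  0.17      ]
 [ 0.47146647 -0.21177448  0.17      ]
 [ 0.43176793 -0.17982464  0.17      ]
 [ 0.45509791 -0.15178894  0.17      ]]
((0.4630154073238373, -0.18210238218307495), (0.036473117768764496, 0.05095163360238075), 50.2343864440918)
tool frame lamp [-8.84202437e-03 -2.68245911e-06  2.18739726e-01] 0.32386807
[[ 0.01663281 -0.01735191  0.21867372]
 [ 0.01663016  0.0173934   0.21871781]
 [-0.03432169  0.01821043  0.21880684]
 [-0.03430939 -0.01826266  0.21876054]]
```

View pics/crop5.png

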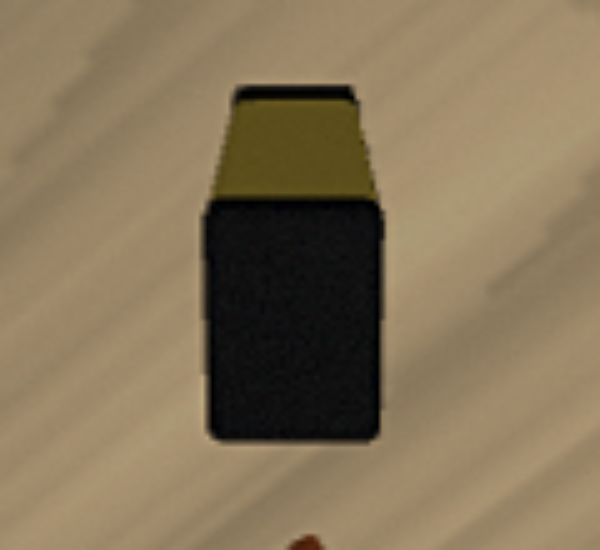

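>>> play_rows(
  series=[
    [90,0.003,0,0.05,0],
    [90,0.003,0,0.1,0],
    [80,0.003,0,0.15,0],
    [70,0.003,0,0.19,0],
    [70,0.003,0,0.208,0],
    [70,0.003,0,0.208,0],
    [60,0.003,0,0.208,0],
    [55,0.003,0,0.208,0],
    [50,0.003,0,0.208,0],
    [50,0.003,0,0.208,0],
  ],
)

```text
clock: 9.65
tool_pos: [0.4726, -0.1891, 0.1829]
orientation: [-179.9, -0.1, -39.6]
force: [-0.2, -0.3, 0.5]
opening: 0.0442
```

```bash
python3 w.py 6 wrist
```

```text
9.65 [ 0.4726 -0.1891  0.1829] [-1.7992e+02 -1.0000e-01 -3.9630e+01] F [-0.17 -0.26  0.53] op 0.0442 j [  0.3  10.8 -28.6   0.  -50.5  50. ]
```

View pics/wrist6.png

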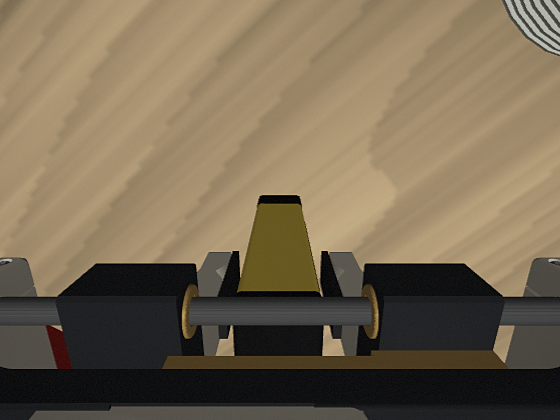

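The lamp is centred between the fingers at (279,300). I'll grip it and lift.

>>> play_rows(
  series=[
    [30,0,0,0,0],
    [0,0,0,0,0],
    [0,0,0,0,0],
    [0,0,0,0,0],
    [0,0,0,0,0],
    [0,0,0,-0.01,0],
    [0,0,0,-0.03,0],
    [0,0,0,-0.06,0],
    [0,0,0,-0.1,0],
    [0,0,0,-0.14,0],
  ],
)

```text
clock: 10.7
tool_pos: [0.4712, -0.1891, 0.323]
orientation: [180.0, 0.1, -39.6]
force: [1.6, 0.5, -2.0]
opening: 0.0358
```

```bash
python3 w.py 7 wrist scene
```

```text
10.7 [ 0.4712 -0.1891  0.323 ] [ 1.7995e+02  9.0000e-02 -3.9650e+01] F [ 1.57  0.5  -1.96] op 0.0358 j [  0.3   3.5 -17.2  -0.  -69.4  50. ]
```

View pics/wrist7.png

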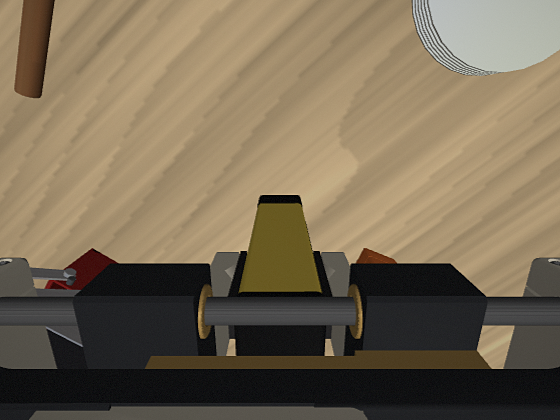

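View pics/scene7.png

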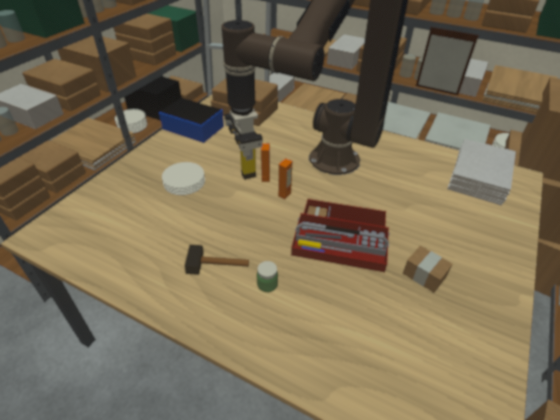

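>>> play_rows(
  series=[
    [0,-0.026,-0.025,-0.01,5],
    [0,-0.06,-0.057,-0.01,11],
    [0,-0.09,-0.085,-0.01,16],
    [0,-0.12,-0.114,-0.01,21],
    [0,-0.15,-0.142,-0.01,26],
    [0,-0.18,-0.17,-0.01,31],
    [0,-0.21,-0.199,-0.01,35.1],
    [0,-0.235,-0.223,-0.01,35.1],
    [0,-0.2595,-0.2458,0,35.1],
    [0,-0.2595,-0.2458,0,35.1],
  ],
)

```text
clock: 11.8
tool_pos: [0.4278, 0.1682, 0.32]
orientation: [179.8, -0.0, -74.6]
force: [-0.4, -0.0, -2.8]
opening: 0.0358
```

```bash
python3 w.py 8 wrist scene
```

```text
11.8 [0.4278 0.1682 0.32  ] [ 1.7984e+02 -1.0000e-02 -7.4580e+01] F [-0.4  -0.01 -2.76] op 0.0358 j [ 46.1  -1.3 -22.5  -0.1 -69.  -30.6]
```

View pics/wrist8.png

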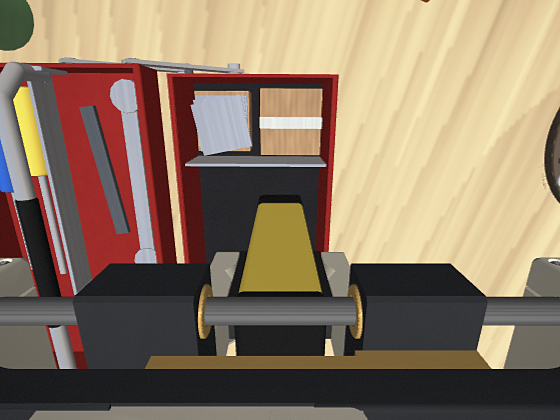

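View pics/scene8.png

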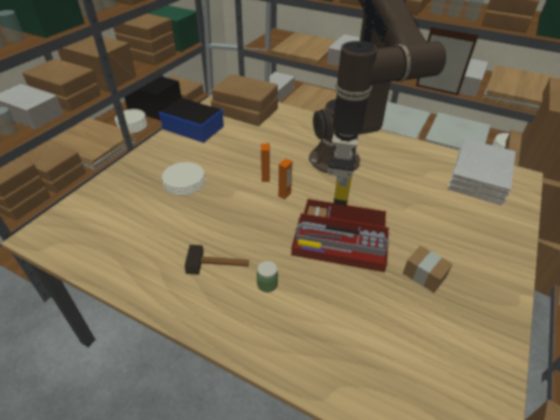

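>>> play_rows(
  series=[
    [0,0,0,0.03,0],
    [0,0,0,0.07,0],
    [0,0,0,0.1,0],
    [0,0,0,0.12,0],
    [0,0,0,0.128,0],
    [0,0,0,0.131,0],
    [0,0,0,0.133,0],
    [0,0,0,0.133,0],
  ],
)

```text
clock: 12.7
tool_pos: [0.4295, 0.1658, 0.1896]
orientation: [-179.9, 0.0, -74.8]
force: [0.8, -0.4, -1.5]
opening: 0.036
```

```bash
python3 w.py 9 wrist;  python3 - <<'E'
import numpy as np
p=None
for t in range(0,95,5):
    a=np.radians(t);y=-37*np.cos(a)+134*np.sin(a)+37;z=134*np.cos(a)+37*np.sin(a)-134
    print(t,round(-y,1),round(-z,1))
E
```

```text
12.7 [0.4295 0.1658 0.1896] [-1.7992e+02  3.0000e-02 -7.4750e+01] F [ 0.82 -0.38 -1.54] op 0.036 j [ 45.7   5.8 -33.8   0.  -50.3 -30.5]
0 -0.0 -0.0
5 -11.8 -2.7
10 -23.8 -4.4
15 -35.9 -5.0
20 -48.1 -4.6
25 -60.1 -3.1
30 -72.0 -0.5
35 -83.6 3.0
40 -94.8 7.6
45 -105.6 13.1
50 -115.9 19.5
55 -125.5 26.8
60 -134.5 35.0
65 -142.8 43.8
70 -150.3 53.4
75 -156.9 63.6
80 -162.5 74.3
85 -167.3 85.5
90 -171.0 97.0
```

View pics/wrist9.png

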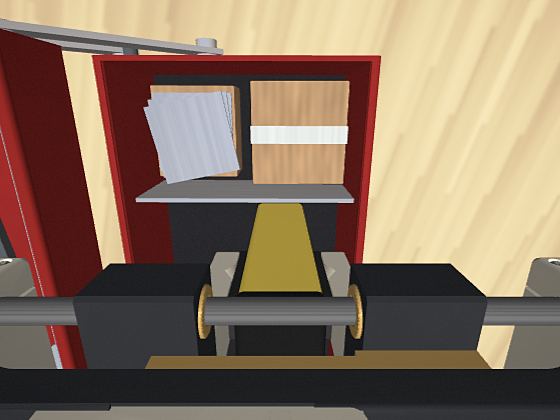

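>>> play_rows(
  series=[
    [0,0,0,0.0025,0],
    [0,-0.006,0,0.0015,0],
    [0,-0.012,0,0.0005,0],
    [0,-0.018,0,-0.0005,0],
    [0,-0.024,0,-0.0015,0],
  ],
)

```text
clock: 13.25
tool_pos: [0.4225, 0.1894, 0.1904]
orientation: [-180.0, 0.0, -74.7]
force: [-0.4, 0.0, -2.3]
opening: 0.036
```

```bash
python3 w.py 10 wrist
```

```text
13.25 [0.4225 0.1894 0.1904] [-180.      0.    -74.73] F [-0.35  0.03 -2.32] op 0.036 j [ 48.6   6.  -33.4  -0.  -50.6 -33.3]
```

View pics/wrist10.png

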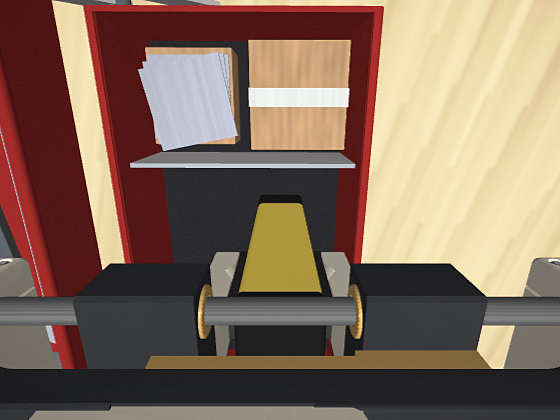

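>>> play_rows(
  series=[
    [0,0.012,0,0,0],
    [0,0.024,0,0,0],
    [0,0.024,0,0.002,0],
    [0,0.024,0,0.004,0],
    [0,0.024,0,0.004,0],
  ],
)

```text
clock: 13.8
tool_pos: [0.4294, 0.1644, 0.188]
orientation: [180.0, -0.1, -74.7]
force: [-6.6, -6.4, 20.6]
opening: 0.0361
```

>>> play_rows(
  series=[
    [0,0,0,0.001,0],
    [0,0,0,0.001,0],
  ],
)

```text
clock: 14.0
tool_pos: [0.4295, 0.1644, 0.1879]
orientation: [-180.0, -0.1, -74.7]
force: [-9.7, -6.4, 31.1]
opening: 0.0356
```

>>> play_rows(
  series=[
    [0,0,0,0.001,0],
    [0,0,0,0.001,0],
  ],
)

```text
clock: 14.2
tool_pos: [0.4299, 0.1645, 0.1878]
orientation: [-179.9, -0.1, -74.7]
force: [-10.8, -8.2, 37.9]
opening: 0.036
```

>>> play_rows(
  series=[
    [0,-0.006,0,-0.003,0],
    [0,-0.012,0,-0.0042,0],
    [0,-0.018,0,-0.0052,0],
    [0,-0.024,0,-0.006,0],
  ],
)

```text
clock: 14.6
tool_pos: [0.4225, 0.1891, 0.1899]
orientation: [180.0, -0.0, -74.8]
force: [-0.7, 0.2, -2.0]
opening: 0.036
```

```bash
python3 w.py 11 wrist
```

```text
14.6 [0.4225 0.1891 0.1899] [ 1.7996e+02 -2.0000e-02 -7.4760e+01] F [-0.7   0.25 -1.97] op 0.036 j [ 48.6   6.1 -33.4  -0.  -50.6 -33.3]
```

View pics/wrist11.png

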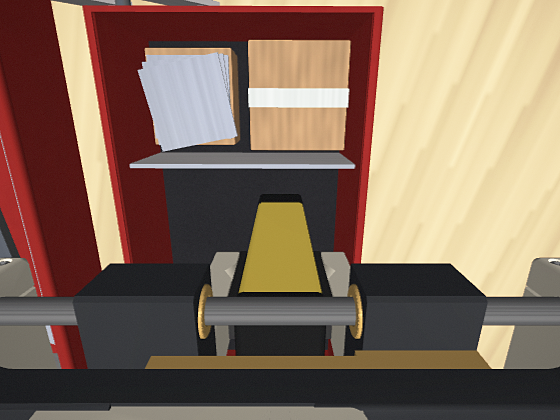

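The lamp slid upright instead of pivoting: the floor friction is too low and the grip torsion is strong. I'll use the +y end wall's rim as a stop to turn the lamp in the grip. First I raise it and move to that wall.

>>> play_rows(
  series=[
    [0,0,0,-0.025,0],
    [0,0,0,-0.051,0],
    [0,-0.03,0,-0.051,0],
    [0,-0.06,0,-0.051,0],
    [0,-0.09,0,-0.051,0],
    [0,-0.11,0,-0.051,0],
    [0,-0.115,0,-0.051,0],
    [0,-0.115,0,-0.051,0],
  ],
)

```text
clock: 15.45
tool_pos: [0.3921, 0.3002, 0.2407]
orientation: [179.9, -0.0, -74.7]
force: [-0.8, -0.5, -2.6]
opening: 0.036
```

```bash
python3 w.py 12 wrist scene; python3 - <<'E'
import numpy as np
for t in range(0,75,5):
    a=np.radians(t);print(t,round(-(-37*np.cos(a)+109*np.sin(a)+37),1),round(-(109*np.cos(a)+37*np.sin(a)-109),1))
E
```

```text
15.45 [0.3921 0.3002 0.2407] [ 1.7995e+02 -4.0000e-02 -7.4660e+01] F [-0.82 -0.55 -2.56] op 0.036 j [ 60.3   5.9 -25.9  -0.  -58.3 -44.9]
0 -0.0 -0.0
5 -9.6 -2.8
10 -19.5 -4.8
15 -29.5 -5.9
20 -39.5 -6.1
25 -49.5 -5.4
30 -59.5 -3.9
35 -69.2 -1.5
40 -78.7 1.7
45 -87.9 5.8
50 -96.7 10.6
55 -105.1 16.2
60 -112.9 22.5
65 -120.2 29.4
70 -126.8 37.0
```

View pics/wrist12.png

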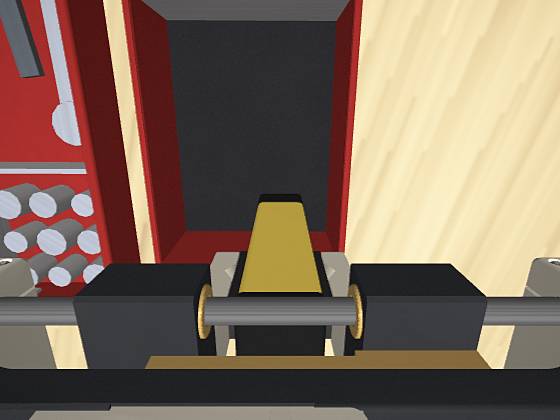

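View pics/scene12.png

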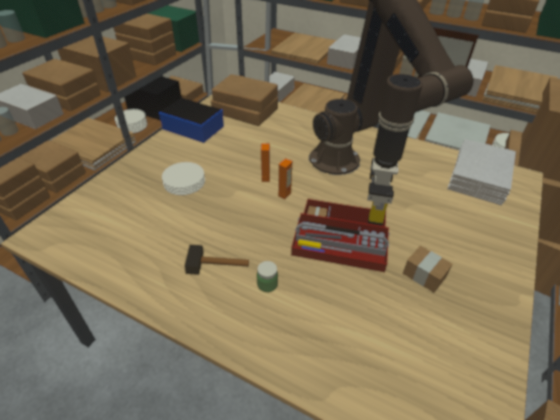

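>>> play_rows(
  series=[
    [0,-0.005,0,0,0],
    [0,-0.01,0,0,0],
    [0,-0.015,0,-0.002,0],
    [0,-0.02,0,-0.0035,0],
    [0,-0.025,0,-0.0045,0],
    [0,-0.03,0,-0.0055,0],
  ],
)

```text
clock: 16.15
tool_pos: [0.3843, 0.3286, 0.2466]
orientation: [180.0, -0.1, -74.7]
force: [1.2, -5.3, -4.0]
opening: 0.0359
```

```bash
python3 w.py 13 wrist
```

```text
16.15 [0.3843 0.3286 0.2466] [ 1.7995e+02 -6.0000e-02 -7.4750e+01] F [ 1.19 -5.33 -3.99] op 0.0359 j [ 62.8   6.7 -24.1   0.  -59.3 -47.6]
```

View pics/wrist13.png

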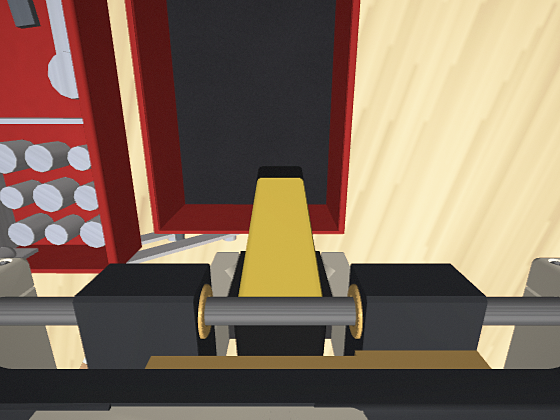

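It is pivoting nicely (bottom end now at row 168, about 5 N). Continuing the arc.

>>> play_rows(
  series=[
    [0,-0.008,0,-0.0005,0],
    [0,-0.0175,0,-0.0005,0],
    [0,-0.0275,0,0,0],
    [0,-0.0375,0,0.0015,0],
    [0,-0.047,0,0.004,0],
    [0,-0.0565,0,0.007,0],
    [0,-0.066,0,0.0115,0],
    [0,-0.075,0,0.016,0],
    [0,-0.083,0,0.0215,0],
    [0,-0.091,0,0.028,0],
  ],
)

```text
clock: 17.2
tool_pos: [0.3608, 0.4183, 0.2191]
orientation: [-179.9, 0.1, -74.7]
force: [-1.0, -1.6, 6.5]
opening: 0.0359
```

```bash
python3 w.py 14 wrist scene
```

```text
17.2 [0.3608 0.4183 0.2191] [-1.799e+02  1.100e-01 -7.471e+01] F [-1.03 -1.61  6.47] op 0.0359 j [ 69.6  12.5 -20.9   0.  -56.5 -54.3]
```

View pics/wrist14.png

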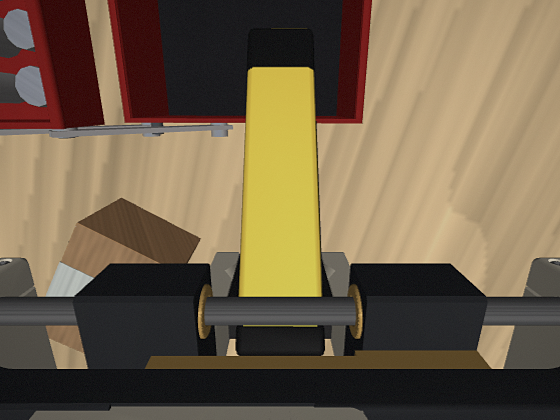

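View pics/scene14.png

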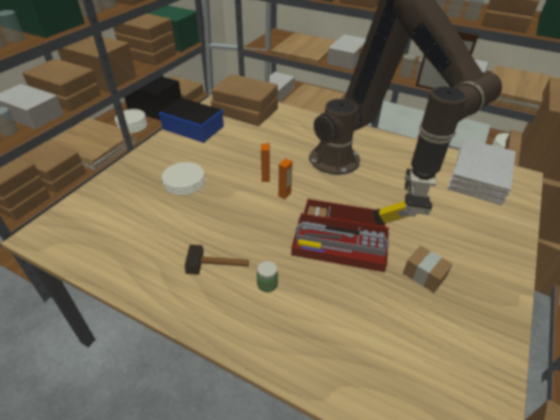

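The lamp is tilted about 60° across the rim (bottom end at (281,45)). I'll continue to level.

>>> play_rows(
  series=[
    [0,-0.0073,0,0.007,0],
    [0,-0.014,0,0.0145,0],
    [0,-0.02,0,0.0225,0],
    [0,-0.025,0,0.031,0],
    [0,-0.0295,0,0.04,0],
    [0,-0.033,0,0.0485,0],
    [0,-0.033,0,0.0485,0],
  ],
)

```text
clock: 18.0
tool_pos: [0.3519, 0.4499, 0.1697]
orientation: [-179.9, 0.1, -74.7]
force: [-1.0, -1.0, -2.4]
opening: 0.0358
```

```bash
python3 w.py 15 wrist scene; python3 - <<'E'
from h import *
s=load("wrist15");P=[]
m=(mask(s,(22,120,90),(35,255,255)))
v,u=np.nonzero(m);k=(v<300)&(u>230)&(u<330)
mm=np.zeros_like(m);mm[v[k],u[k]]=1
p=cloud(s,mm,s['T']);q=(p-s['T'][:3,3])@s['T'][:3,:3]
q=q[(abs(q[:,1])<.014)&(q[:,0]<.11)]
print(np.polyfit(q[:,0],q[:,2],1),q[:,0].min(),q[:,0].max(), np.degrees(np.arctan(np.polyfit(q[:,0],q[:,2],1)[0])))
E
```

```text
18.0 [0.3519 0.4499 0.1697] [-1.7994e+02  1.0000e-01 -7.4710e+01] F [-0.99 -0.96 -2.38] op 0.0358 j [ 71.6  17.1 -21.9  -0.  -50.9 -56.3]
[0.12715704 0.02120349] 0.01002895262949842 0.10999282851897432 7.246671621613954
```

View pics/wrist15.png

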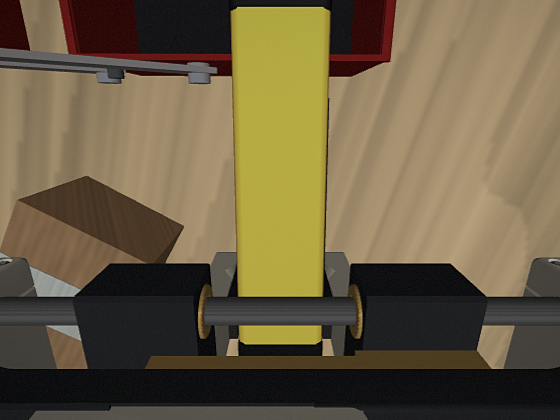

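The lamp is about 83° over, with the far end 7° low, and is firmly held. I'll lift it and move it over the bay.

>>> play_rows(
  series=[
    [0,0,0,-0.02,0],
    [0,0.01,0.0,-0.04,0],
    [0,0.04,0.0,-0.04,0],
    [0,0.075,0.0,-0.04,0],
    [0,0.11,0.001,-0.04,0],
    [0,0.14,0.001,-0.04,0],
    [0,0.155,0.001,-0.03,0],
    [0,0.163,0.001,-0.02,0],
    [0,0.163,0.001,-0.01,0],
    [0,0.163,0.001,-0.01,0],
  ],
)

```text
clock: 19.1
tool_pos: [0.3933, 0.2907, 0.1783]
orientation: [179.9, -0.1, -74.8]
force: [-0.0, 0.9, -2.0]
opening: 0.036
```

```bash
python3 w.py 16 wrist top; python3 - <<'E'
from h import *
s=load("top16");a=cv2.resize(s['frame'][150:290,160:300],None,fx=4,fy=4,interpolation=cv2.INTER_CUBIC);cv2.imwrite("pics/ct16.png",a[:,:,::-1])
E
```

```text
19.1 [0.3933 0.2907 0.1783] [ 1.7986e+02 -1.0000e-01 -7.4760e+01] F [-0.02  0.9  -2.03] op 0.036 j [ 59.5   9.4 -31.1  -0.  -49.6 -44.3]
```

View pics/wrist16.png

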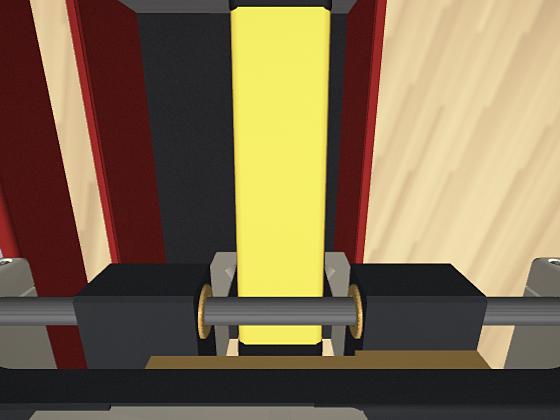

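View pics/ct16.png

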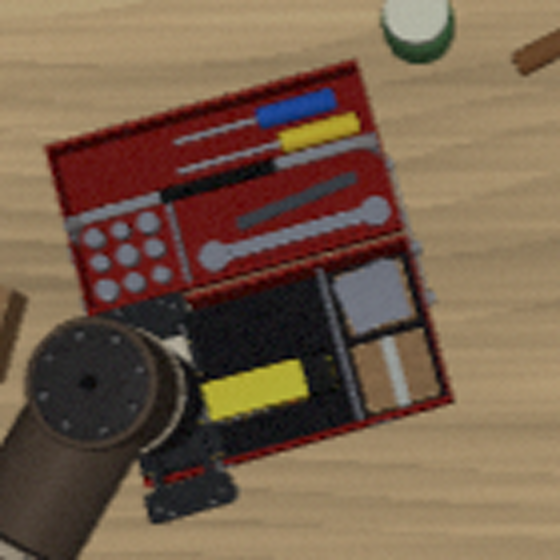

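>>> play_rows(
  series=[
    [0,0,0.003,0,0],
    [0,0,0.003,0.025,0],
    [0,0,0.003,0.045,0],
    [0,0,0.003,0.055,0],
    [0,0,0.003,0.06,0],
    [0,0,0.003,0.065,0],
    [0,0,0.003,0.07,0],
  ],
)

```text
clock: 19.9
tool_pos: [0.3913, 0.2906, 0.1106]
orientation: [-179.9, 0.0, -74.7]
force: [-0.1, 0.1, -2.4]
opening: 0.036
```

```bash
python3 w.py 17 wrist
```

```text
19.9 [0.3913 0.2906 0.1106] [-1.7994e+02  5.0000e-02 -7.4720e+01] F [-0.08  0.15 -2.45] op 0.036 j [ 59.8  14.7 -35.8   0.  -39.4 -44.5]
```

View pics/wrist17.png

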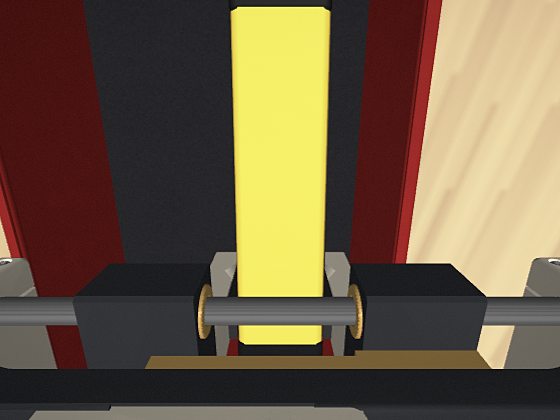

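>>> play_rows(
  series=[
    [0,0,0,0.004,0],
    [0,0,0,0.008,0],
    [0,0,0,0.011,0],
    [0,0,0,0.014,0],
    [0,0,0,0.014,0],
  ],
)

```text
clock: 20.45
tool_pos: [0.3909, 0.2898, 0.0959]
orientation: [180.0, -0.0, -74.7]
force: [0.1, 0.2, -2.6]
opening: 0.0357
```

>>> play_rows(
  series=[
    [0,0,0,0.002,0],
    [0,0,0,0.004,0],
    [0,0,0,0.004,0],
  ],
)

```text
clock: 20.75
tool_pos: [0.3912, 0.2906, 0.0926]
orientation: [-180.0, 0.0, -74.7]
force: [-0.8, 1.6, 2.6]
opening: 0.0358
```

```bash
python3 w.py 18 wrist;python3 - <<'E'
from h import *
s=load("wrist18")
m=(mask(s,(22,100,90),(35,255,255)));m[300:]=0;m[:,:230]=0;m[:,335:]=0
p=cloud(s,m,s['T']);q=(p-s['T'][:3,3])@s['T'][:3,:3]
k=(abs(q[:,1])<.014);print(np.degrees(np.arctan(np.polyfit(q[k,0],q[k,2],1)[0])), np.percentile(p[k,2],[5,50,95]))
E
```

```text
20.75 [0.3912 0.2906 0.0926] [-1.7995e+02  4.0000e-02 -7.4720e+01] F [-0.76  1.61  2.65] op 0.0358 j [ 59.8  16.4 -36.8   0.  -36.8 -44.5]
6.611202047138198 [0.05801408 0.06313594 0.06938121]
```

```bash
python3 - <<'E'
from h import *
s=load("wrist18");T=s['T'];P=np.full((420,560,3),np.nan);m=s['z_map']>0;P[m]=cloud(s,m,T)
for u,v in((180,60),(180,150),(200,220),(390,220),(425,60),(281,20),(281,60),(281,120),(281,200),(281,260),(281,320),(480,150)):
    q=P[v-2:v+3,u-2:u+3].reshape(-1,3); q=np.nanmedian(q,0);print((u,v),q.round(4),((q-T[:3,3])@T[:3,:3]).round(4))
# width-based: lamp edges by row
yel=mask(s,(20,80,80),(38,255,255))
for r in(20,80,150,220,250,330):
    uu=np.nonzero(yel[r,200:360])[0]+200; w=uu.max()-uu.min()+1; print(r,uu.min(),uu.max(),'range from 36mm width',318*.036/w)
E
```

```text
(180, 60) [0.4683 0.2    0.005 ] [ 0.1078 -0.0503  0.0875]
(180, 150) [0.4606 0.2455 0.0047] [ 0.0619 -0.055   0.0879]
(200, 220) [0.4419 0.2832 0.0047] [ 0.0206 -0.0468  0.0879]
(390, 220) [0.355  0.2408 0.055 ] [0.0386 0.0482 0.0375]
(425, 60) [0.3707 0.1821 0.0696] [0.0993 0.0485 0.0229]
(281, 20) [0.4199 0.181  0.0584] [0.1133 0.0013 0.0341]
(281, 60) [0.4165 0.1933 0.0595] [0.1006 0.0014 0.033 ]
(281, 120) [0.4111 0.213  0.0621] [0.0801 0.0014 0.0304]
(281, 200) [0.4033 0.2415 0.0656] [0.0506 0.0014 0.027 ]
(281, 260) [0.3967 0.2651 0.0683] [0.0261 0.0014 0.0243]
(281, 320) [0.3975 0.263  0.1092] [ 0.0283  0.0013 -0.0167]
(480, 150) [ 0.2952  0.2009 -0.0012] [0.0613 0.1164 0.0936]
20 231 331 range from 36mm width 0.11334653465346534
80 232 329 range from 36mm width 0.11681632653061223
150 234 327 range from 36mm width 0.12178723404255318
220 236 325 range from 36mm width 0.12719999999999998
250 236 324 range from 36mm width 0.12862921348314604
330 202 354 range from 36mm width 0.07482352941176469
```

View pics/wrist18.png

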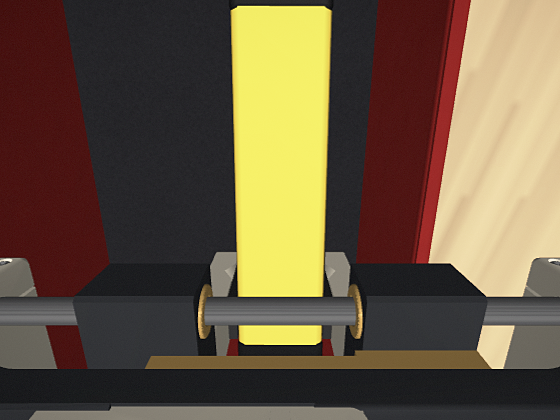

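The depth map (mat reads 5 mm, correct) shows the lamp slid about 12 mm in the pads. It now rests on its far end, 6.6° tilted, and the gripper body would meet the rim before the lamp is flat. I'll lower as far as is safe (3 mm above the rim), then ease the jaws so the near end settles.

>>> play_rows(
  series=[
    [0,0,0,0.002,0],
    [0,0,0,0.004,0],
    [0,0,0,0.0045,0],
    [0,0,0,0.0045,0],
  ],
)

```text
clock: 21.2
tool_pos: [0.3914, 0.2908, 0.0889]
orientation: [-179.9, 0.1, -74.7]
force: [-5.1, 2.0, 16.4]
opening: 0.0358
```

```bash
cat > tilt.py <<'E'
from h import *
import sys
s=load(sys.argv[1])
m=(mask(s,(22,100,90),(35,255,255)));m[300:]=0;m[:,:230]=0;m[:,335:]=0
p=cloud(s,m,s['T']);q=(p-s['T'][:3,3])@s['T'][:3,:3]
k=(abs(q[:,1])<.014)&(q[:,2]>0.01);f=np.polyfit(q[k,0],p[k,2],1);print('tilt',-np.degrees(np.arctan(f[0])),'top z at grip',f[1])
E
python3 w.py 19 wrist; python3 tilt.py wrist19
```

```text
21.2 [0.3914 0.2908 0.0889] [-1.7991e+02  6.0000e-02 -7.4710e+01] F [-5.11  1.98 16.39] op 0.0358 j [ 59.8  16.7 -37.    0.  -36.2 -44.5]
tilt 5.1891006225465865 top z at grip 0.06775722573259162
```

>>> play_rows(
  series=[
    [38,0,0,0,0],
    [39,0,0,0,0],
    [39.5,0,0,0,0],
    [40,0,0,0,0],
  ],
)

```text
clock: 21.65
tool_pos: [0.3914, 0.2908, 0.0889]
orientation: [-179.9, 0.1, -74.7]
force: [-3.5, 2.8, 16.4]
opening: 0.0361
```

```bash
python3 w.py 20 wrist; python3 tilt.py wrist20
```

```text
21.65 [0.3914 0.2908 0.0889] [-1.7991e+02  7.0000e-02 -7.4710e+01] F [-3.54  2.76 16.39] op 0.0361 j [ 59.8  16.7 -37.    0.  -36.2 -44.5]
tilt 5.177500299337938 top z at grip 0.06774257348189888
```

>>> play_rows(
  series=[
    [40.3,0,0,0,0],
    [40.6,0,0,0,0],
  ],
)

```text
clock: 21.9
tool_pos: [0.3914, 0.2908, 0.0889]
orientation: [-179.9, 0.1, -74.7]
force: [-4.4, 2.1, 15.5]
opening: 0.0357
```

```bash
python3 w.py 21 wrist; python3 tilt.py wrist21
```

```text
21.9 [0.3914 0.2908 0.0889] [-1.7991e+02  7.0000e-02 -7.4710e+01] F [-4.41  2.11 15.53] op 0.0357 j [ 59.8  16.7 -37.    0.  -36.2 -44.5]
tilt 5.17806960554048 top z at grip 0.06773124436471185
```

>>> play_rows(
  series=[
    [40.8,0,0,0,0],
    [41,0,0,0,0],
  ],
)

```text
clock: 22.15
tool_pos: [0.3915, 0.2908, 0.0889]
orientation: [-179.9, 0.1, -74.7]
force: [-2.9, 1.9, 15.4]
opening: 0.036
```

>>> play_rows(
  series=[
    [41.2,0,0,0,0],
    [41.4,0,0,0,0],
    [41.6,0,0,0,0],
  ],
)

```text
clock: 22.45
tool_pos: [0.3916, 0.2909, 0.0889]
orientation: [-179.9, 0.1, -74.7]
force: [-3.1, 1.0, 14.4]
opening: 0.0362
```

```bash
python3 w.py 22 wrist; python3 tilt.py wrist22
```

```text
22.45 [0.3916 0.2909 0.0889] [-1.7989e+02  7.0000e-02 -7.4700e+01] F [-3.07  1.01 14.42] op 0.0362 j [ 59.8  16.7 -37.    0.  -36.2 -44.5]
tilt -0.02129420290240274 top z at grip 0.05473879318107489
```

The lamp has settled flat (tilt 0.0°, top at 55 mm). About 14 N upward remains, probably light body contact on the rim. I'll open slightly and rise.

>>> play_rows(
  series=[
    [43,0,0,-0.001,0],
    [46,0,0,-0.002,0],
    [50,0,0,-0.002,0],
    [52,0,0,-0.002,0],
    [52,0,0,-0.005,0],
    [52,0,0,-0.02,0],
    [52,0,0,-0.05,0],
    [52,0,0,-0.09,0],
    [52,0,0,-0.14,0],
    [70,-0.02,0,-0.19,0],
  ],
)

```text
clock: 23.5
tool_pos: [0.3859, 0.3064, 0.2764]
orientation: [180.0, -0.0, -74.8]
force: [0.2, 1.8, -0.1]
opening: 0.0495
```

>>> play_rows(
  series=[
    [70,-0.02,0,-0.09,0],
    [70,-0.02,0,-0.09,0],
    [70,-0.02,0,-0.09,0],
  ],
)

```text
clock: 23.8
tool_pos: [0.382, 0.3293, 0.3707]
orientation: [-179.5, 0.3, -74.7]
force: [0.3, -0.3, -0.9]
opening: 0.0605
```

```bash
python3 w.py 23 wrist scene top; python3 - <<'E'
from h import *
s=load("top23");a=cv2.resize(s['frame'][150:290,160:300],None,fx=4,fy=4,interpolation=cv2.INTER_CUBIC);cv2.imwrite("pics/ct23.png",a[:,:,::-1])
E
```

```text
23.8 [0.382  0.3293 0.3707] [-179.53    0.34  -74.67] F [ 0.27 -0.3  -0.9 ] op 0.0605 j [ 63.2   1.4 -13.3   0.1 -74.7 -47.9]
```

View pics/wrist23.png

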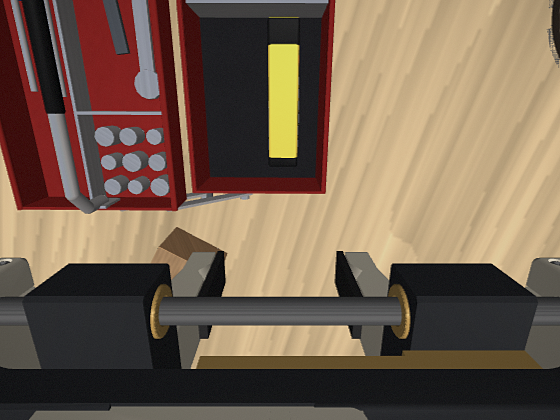

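View pics/ct23.png

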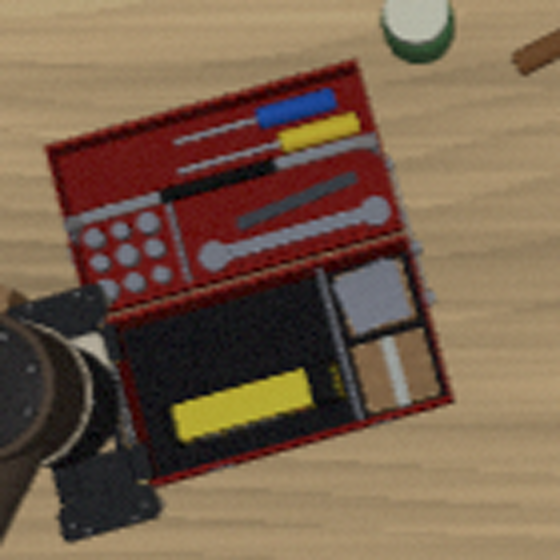

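>>> play_rows(
  series=[
    [100,0.134,-0.188,0,0],
    [100,0.134,-0.188,0,0],
    [100,0.134,-0.188,0,0],
    [100,0.134,-0.188,0,0],
    [100,0.134,-0.188,0,0],
    [100,0.134,-0.188,0,0],
    [100,0.134,-0.188,0,0],
    [100,0.134,-0.188,0,0],
  ],
)

```text
clock: 24.75
tool_pos: [0.5968, 0.2473, 0.3631]
orientation: [179.9, -0.0, -74.7]
force: [0.4, 0.5, 0.2]
opening: 0.0876
```

```bash
python3 w.py 24 wrist;python3 - <<'E'
from h import *
s=load("wrist23");T=s['T']
for nm,msk in (("lamp",mask(s,(22,100,90),(35,255,255))),):
    msk[:, :262]=0;msk[:,305:]=0;msk[165:]=0
    p=cloud(s,msk,T);r=cv2.minAreaRect(p[:,:2].astype(np.float32));print(r,np.percentile(p[:,2],[2,50,98]))
    O=np.array([.4425,.2085]);th=np.radians(15.2);X=np.array([np.cos(th),np.sin(th)]);Y=np.array([-X[1],X[0]]);print((np.array(r[0])-O)@X,(np.array(r[0])-O)@Y)
s=load("wrist24");T=s['T']
f=s['frame'];m=(f.max(2)<45);m[262:]=0;m[:,:255]=0;m[:,310:]=0
n,l,st,ce=cv2.connectedComponentsWithStats(m.astype(np.uint8));i=1+st[1:,4].argmax();print(st[i])
v,u=np.nonzero(l==i);rs=range(st[i,1]+10,st[i,1]+st[i,3]-10,15)
for r in rs:
    c=cast(s,[[(u[v==r].min()+u[v==r].max())/2,r]],.186,T)[0];print(r,((c-T[:3,3])@T[:3,:3]).round(4))
E
```

```text
24.75 [0.5968 0.2473 0.3631] [ 1.7989e+02 -3.0000e-02 -7.4740e+01] F [0.37 0.53 0.19] op 0.0876 j [ 39.8  15.9   3.3  -0.  -77.4 -24.5]
((0.4074156880378723, 0.22523406147956848), (0.03772671893239021, 0.16882550716400146), 14.635005950927734) [0.05208876 0.05472861 0.05642314]
-0.029469449906011653 0.025347372283827448
[ 268  149   16  113 1672]
159 [ 0.0434 -0.0027  0.1772]
174 [ 0.0306 -0.0023  0.1772]
189 [ 0.0174 -0.0023  0.1772]
204 [ 0.0038 -0.0024  0.1771]
219 [-0.0102 -0.0024  0.1771]
234 [-0.0246 -0.0029  0.1771]
249 [-0.0395 -0.003   0.1771]
```

View pics/wrist24.png

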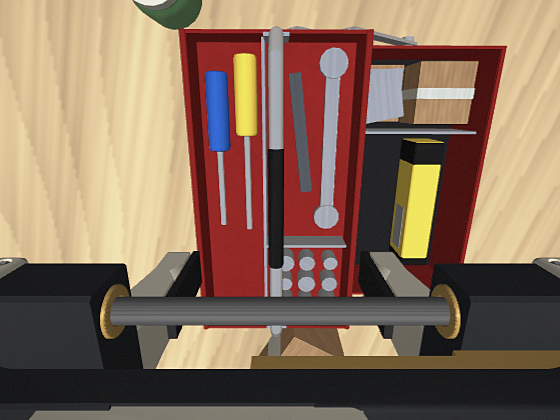

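The lamp lies flat in the bay (wrist view (418,200), top 55 mm). The handle sleeve is at (276,205). Gripping the handle again.

>>> play_rows(
  series=[
    [100,0,-0.0025,0.05,0],
    [100,0,-0.0025,0.1,0],
    [80,0,-0.0025,0.13,0],
    [60,0,-0.0025,0.13,0],
    [0,0,-0.0025,0.13,0],
    [0,0,-0.0025,0.13,0],
    [0,0,-0.0025,0.13,0],
    [0,0,-0.0025,0.13,0],
    [0,0,-0.0025,0.13,0],
    [0,0,-0.0025,0.13,0],
  ],
)

```text
clock: 25.8
tool_pos: [0.6, 0.2481, 0.2346]
orientation: [-180.0, 0.0, -74.7]
force: [0.5, -0.6, -0.5]
opening: 0.0293
```

>>> play_rows(
  series=[
    [0,0,0,0,0],
    [0,0,0,0,0],
    [0,0,0,0,0],
    [0,0,0,0,0],
    [0,0,0,0,0],
    [0,0,0,0,0],
  ],
)

```text
clock: 26.4
tool_pos: [0.6, 0.2481, 0.2342]
orientation: [-180.0, -0.0, -74.7]
force: [1.6, 0.0, -0.2]
opening: 0.0126
```

>>> play_rows(
  series=[
    [0,0,0.0055,-0.006,0],
    [0,0,0.0115,-0.0116,0],
    [0,0,0.018,-0.0165,0],
    [0,0,0.0248,-0.021,0],
    [0,0,0.032,-0.0248,0],
    [0,0,0.0395,-0.028,0],
    [0,0,0.0473,-0.0305,0],
    [0,0,0.0552,-0.0323,0],
    [0,0,0.0633,-0.0335,0],
    [0,0,0.0714,-0.034,0],
  ],
)

```text
clock: 27.4
tool_pos: [0.5301, 0.2291, 0.2682]
orientation: [180.0, 0.0, -74.7]
force: [-1.0, 1.8, -3.4]
opening: 0.0131
```

>>> play_rows(
  series=[
    [0,0,0.0082,0.0003,0],
    [0,0,0.0163,0.0012,0],
    [0,0,0.0243,0.0028,0],
    [0,0,0.0321,0.0051,0],
    [0,0,0.0397,0.0081,0],
    [0,0,0.047,0.0117,0],
    [0,0,0.054,0.0159,0],
    [0,0,0.0606,0.0207,0],
  ],
)

```text
clock: 28.2
tool_pos: [0.472, 0.2134, 0.247]
orientation: [-180.0, 0.0, -74.7]
force: [1.7, 4.5, -7.8]
opening: 0.0131
```

>>> play_rows(
  series=[
    [0,0,0.0061,0.0053,0],
    [0,0,0.0118,0.0112,0],
    [0,0,0.017,0.0175,0],
    [0,0,0.0195,0.0208,0],
    [0,0,0.0216,0.0242,0],
    [0,0,0.0238,0.0277,0],
    [0,0,0.0256,0.0313,0],
  ],
)

```text
clock: 28.9
tool_pos: [0.4479, 0.2068, 0.2159]
orientation: [-180.0, 0.0, -74.7]
force: [0.2, 5.6, -6.7]
opening: 0.0129
```

>>> play_rows(
  series=[
    [0,0,0.001,0.002,0],
    [0,0,0.0019,0.004,0],
    [0,0,0.0027,0.0057,0],
    [0,0,0.0033,0.007,0],
    [0,0,0.0036,0.0077,0],
    [0,0,0.0036,0.0077,0],
    [0,0,0.0036,0.0077,0],
  ],
)

```text
clock: 29.6
tool_pos: [0.4447, 0.206, 0.2087]
orientation: [-179.9, 0.0, -74.7]
force: [1.7, 5.0, -4.6]
opening: 0.0133
```

```bash
python3 w.py 26 scene; python3 - <<'E'
from h import *
s=load("scene26");a=cv2.resize(s['frame'][180:270,280:410],None,fx=5,fy=5,interpolation=cv2.INTER_CUBIC);cv2.imwrite("pics/cs26.png",a[:,:,::-1])
E
```

```text
29.6 [0.4447 0.206  0.2087] [-1.7993e+02  2.0000e-02 -7.4730e+01] F [ 1.75  4.99 -4.62] op 0.0133 j [ 47.9   7.3 -28.9   0.  -53.6 -32.6]
```

View pics/cs26.png

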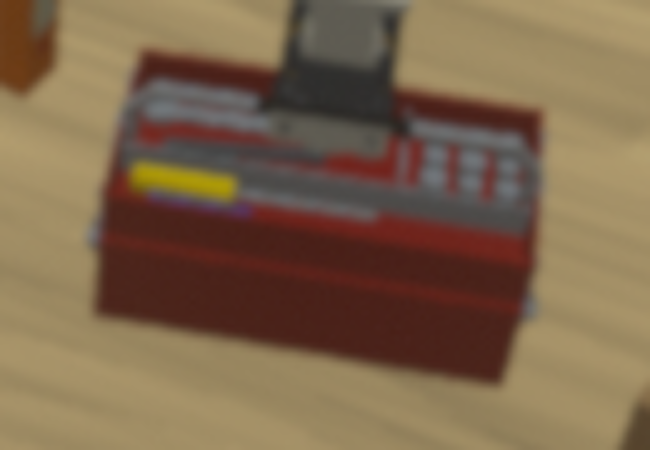

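>>> play_rows(
  series=[
    [0,0,0.0004,0.001,0],
    [0,0,0.0006,0.0015,0],
    [0,0,0.0006,0.0015,0],
  ],
)

```text
clock: 29.95
tool_pos: [0.4447, 0.206, 0.2085]
orientation: [-179.8, 0.0, -74.7]
force: [-0.6, 3.0, 6.2]
opening: 0.0127
```

>>> play_rows(
  series=[
    [0,0,0,0.001,0],
    [0,0,0,0.001,0],
  ],
)

```text
clock: 30.15
tool_pos: [0.4447, 0.206, 0.2083]
orientation: [-179.8, 0.0, -74.7]
force: [-4.0, 1.9, 14.5]
opening: 0.0127
```

The tray is on its stop (14 N of reaction, height as at the start). Releasing and backing off.

>>> play_rows(
  series=[
    [30,0,0,-0.001,0],
    [60,0,0,-0.002,0],
    [100,0,0,-0.002,0],
    [100,0,0,-0.002,0],
    [100,0,0,-0.002,0],
    [100,0,0,-0.002,0],
    [100,0,0,-0.02,0],
    [100,0,0,-0.06,0],
    [100,0,0,-0.1,0],
    [100,0,0,-0.14,0],
  ],
)

```text
clock: 31.15
tool_pos: [0.4436, 0.2052, 0.3475]
orientation: [180.0, -0.0, -74.7]
force: [1.2, 0.8, -0.6]
opening: 0.0854
```

>>> play_rows(
  series=[
    [100,0,0.05,-0.03,0],
    [100,0,0.05,-0.04,0],
    [100,0,0.05,-0.04,0],
    [100,0,0.05,-0.04,0],
  ],
)

```text
clock: 31.55
tool_pos: [0.3955, 0.1925, 0.3858]
orientation: [-180.0, 0.0, -74.7]
force: [0.3, 0.3, -0.4]
opening: 0.0876
```

```bash
python3 w.py 27 scene wrist top; python3 - <<'E'
from h import *
s=load("scene27");a=cv2.resize(s['frame'][130:300,170:450],None,fx=2.7,fy=2.7,interpolation=cv2.INTER_CUBIC);cv2.imwrite("pics/cs27.png",a[:,:,::-1])
for n in("scene0","scene27"):
    t=load(n);P=np.full((420,560,3),np.nan);m=t['z_map']>0;P[m]=cloud(t,m)
    r=mask(t,(0,120,30),(8,255,255));r[:180]=0;r[265:]=0;r[:,:295]=0;r[:,395:]=0
    q=P[r];q=q[np.isfinite(q[:,2])];print(n,np.percentile(q[:,2],[80,90,97]),np.median(q,0))
    # front face box +x extents upper (tray) vs lower (body)
    th=np.radians(15.2);X=np.array([np.cos(th),np.sin(th)]);xx=(q[:,:2]-[.4425,.2085])@X
    print(np.percentile(xx[(q[:,2]>.095)&(q[:,2]<.12)],95),np.percentile(xx[(q[:,2]>.02)&(q[:,2]<.08)],95))
E
```

```text
31.55 [0.3955 0.1925 0.3858] [-1.7998e+02  3.0000e-02 -7.4720e+01] F [ 0.33  0.31 -0.38] op 0.0876 j [ 51.8  -5.5 -17.8  -0.  -77.6 -36.5]
scene0 [0.11188575 0.12027631 0.12876932] [0.50657776 0.23316823 0.08699056]
0.08332827119632229 0.08396531008142685
scene27 [0.11204365 0.11988898 0.12848983] [0.50658413 0.23280284 0.08704504]
0.08351500349478591 0.08406534619010694
```

View pics/cs27.png

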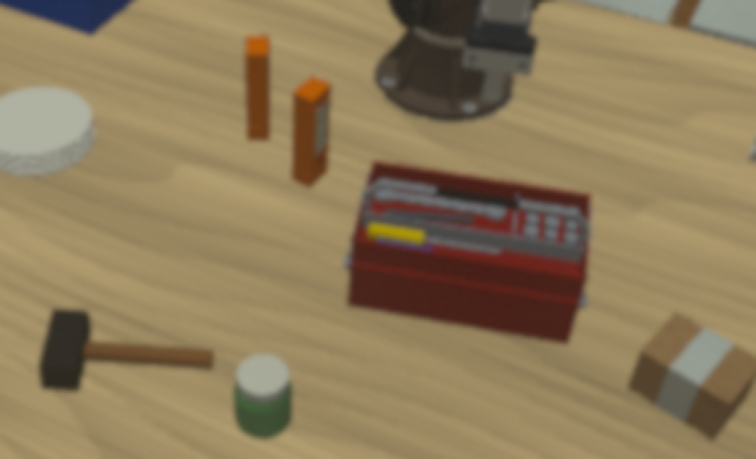

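View pics/top27.png

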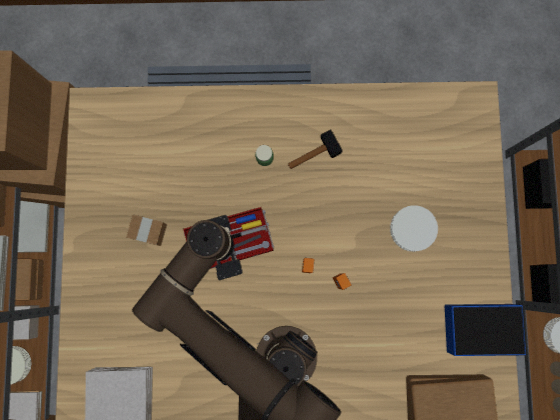

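The tray is fully shut: its depths match the start picture to under 0.5 mm. The bystanders and decoys haven't moved, and the arm is clear. Handing in.

```bash
python3 -c "
from plant import close_job
print(close_job())"
```

```text
the job is handed in; nothing more can be done
None
```

The lamp is lying flat in the large bay of the tool box with the tray shut over it, and I handed the job in at about 31.7 s.

- **Tray opening:** I swung it open by its handle until it rested at the stop.
- **Lamp:** I carried it upright and turned it level in the grip against the box's +y rim. Its far end went down on the mat first. I then eased the jaws to let the near end settle.
- **Tray closing:** I swung it back held all the way, until it sat on the body with 14 N of reaction, then released it.

**Last checks:**
- Before closing, the lamp was flat (tilt 0.0°, top about 55 mm above the bench).
- The shut tray's depths match the opening picture to under 0.5 mm.
- The plates, carton, jar, mallet and orange look-alikes are where they were in the first pictures.
- The arm is clear of everything.

**What did not go as planned:**
- My first try, turning the lamp against the bay floor, made it slide upright instead; it pressed on the floor with up to 38 N at the wrist.
- During the rim turn the lamp slipped about 12 mm in the pads. The gripper could therefore not go low enough to set it fully down, and its near end settled the last 11 mm or so as the jaws eased.
- About 14 N of upward force remained after that, probably the gripper body lightly touching the box rim.

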